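# Cover the finial pot with its matching pot

### The arm

A 7-joint arm with a two-finger parallel gripper is mounted at the origin on the work surface. World frame = base frame: x ahead of the robot, y to its left, z up, the work surface at z = 0. Lengths are in mm, angles in rad, forces in N, time in s.
With the tool pointing down it reaches from about 400 to 875 mm from the base axis. Payload 4.4 kg.
Tool frame: the origin (TCP) lies at the very end of the fingers, on their centre line; the grasp point (between the pads) lies 19 mm behind it; y points along the fingers, z is the direction in which the jaws open and shut, and the axes are right-handed (so a half turn about y gives the same grasp; the last joint's range is limited). The gripper opens to 85 mm and grips with 20 to 120 N. Pads are 22 mm wide; open, the fingers measure 114 mm over their backs; the gripper's body (76 mm by 85 mm) begins 54 mm behind the grasp point. The pads swing forward as they close: fully open they stand 13 mm farther back than shut.
Start: joints at [1.194, 0.628, 0.038, 1.517, -0.027, 0.996, -0.02], TCP at [198.811, -618.863, 231.313] pointing down, gripper open.
Joint ranges: [-3.06, 3.06], [-0.37, 2.12], [-1.25, 1.32], [0.18, 2.47], [-1.1, 4.24], [0.23, 1.98], [-2.94, 2.94]. Speed limits (rad/s): [2.57, 2.57, 3.14, 3.14, 3.14, 3.14, 3.14].

### API

Orientations are given as [roll, pitch, yaw] about the fixed x, y, z axes, in that order (R = Rz(yaw) Ry(pitch) Rx(roll)).
In Python, from cell import * gives the robot as it stands.
- The arm moves only by the tool apply_moves, never from a script. Its argument "targets" is a list of rows, each a list of 6 numbers: the shift along the tool's x, y, z in units of 40 mm (1.0 is 40 mm), then the turn, a rotation vector about the tool's x, y, z in units of 8 degrees (1.0 is 8 degrees). A call has 1 to 12 rows; each row shifts and turns the commanded pose from where the row before left it, along the tool's axes as they then stand; what a row does not reach is not made up. A row lasts 1/8 s, in which the tool goes at most 62.5 mm and 10.7 degrees, less where a joint would pass 70% of its speed; a pose out of reach is approached as far as the arm can. A call is refused whole if a number of a shift passes 1 or a number of a turn 1, either way. A call with a gripper value outside its range is refused whole. "jaw" is the gripper command: -1 is shut, 1 is fully open, values between are in proportion, set as the call begins (left out, the last holds). The fingers move at their own pace and stop on an object; the grip force is fixed at half the most. Time passes only in rows, so rows that do not move let the fingers close. It gives the time, the measured TCP pose, the force and the opening at its end, in the units of the state.
- read_state(): the state, without advancing time (a new reading comes with each control period).
- get_image(name): name is "side" or "top" or "wrist"; returns the picture (480x640x3 uint8, red, green, blue); there is no depth.
- calibration(name): a dict with "fx", "fy", "cx", "cy" (pixels), "world_from_camera" (4x4, takes a point from camera to world coordinates). Camera axes: x right, y down, z forward; pixel columns grow to the right and rows downward; lengths in mm; the calibration is good to about 2 mm. A picture is of the moment at which its call begins: read the wrist's pose just before it. calibration takes no time and is no camera call; for the wrist camera it gives the pose at the moment of the call.
- finish_job(): hands the job in, once; it reports no verdict.
The state is a dict: "clock": time; "qpos": joint angles; "qd": joint speeds; "tau": joint torques, N m; "eef_pos": TCP position; "tool_rot": TCP orientation; "force": force on the tool from outside, world axes, zero at the start; "torque": the same for the moment, N m; "width": finger opening in mm.
Only numpy, scipy, OpenCV 4.12 (cv2) and the standard library are available. Lean on these libraries where they do the work, as an engineer would, in place of code of your own. Each camera call takes 0.05 s, during which the arm holds its last target. There are 200 camera calls.

### The job

The loose brass finial from a picture frame is in the open blue pot on the cork tray: keep the dust off it by taking the other blue pot from the sloping drying rack and setting it mouth-down on the open one, rim on rim, centred and level so that it is closed all round and stands by itself. Set it down gently, leave the lower pot standing where it is with the finial inside, and do not disturb the two white pots, the sharpening stone or the brush.

Things in the scene. Friction and masses are not known exactly. Their poses are not given: they have to be found in the camera images.
- cover_blue: Blue pot to move, about 160 g: straight body 54 mm outside, 52 mm from mouth to closed foot; round the mouth a flat flange rim 68 mm outside, 44 mm inside, 8 mm thick; wall 5 mm. Starts mouth-down on the rack's slope, leaning 28 degrees, rim against the ledge. Origin at the centre of its mouth, z along its axis to the foot (straight up when it stands mouth-down on a level thing).
- cover_white: A white pot of the same shape, mouth-down on the rack beside the blue one, 130 mm between centres; either may be on the left. Leave alone. Origin and axes as for the blue one.
- pot_blue: The open blue pot, of the same shape but standing mouth-up on the tray (about 180 g, loose): origin at the centre of its underside, z up to the mouth. The finial lies inside it.
- pot_blue_rim (a point): Centre of the mouth of the open blue pot, level with the top of its rim, 52 mm above its underside.
- pot_white: An open, empty white pot of the same shape, mouth-up on the tray 100 to 135 mm from the blue one; either may be on the left. Leave alone. Origin at the centre of its underside, z up.
- finial: Small turned brass finial, 24 mm across the base, 26 mm tall, 30 g, loose inside the open blue pot and wholly below its rim. Origin at the centre of its base.
- rack: Fixed wooden drying rack, 120 mm deep, 260 wide, 90 high at the back: slats on a 28 degree slope falling to its front (-x of its frame), ending in a ledge 10 mm above the slats. Origin at table height under its middle, y along the slats. Pots' mouth centres: 22 mm in front of the origin, 50 mm up, 65 mm to either side. Rack and tray may swap sides of the table.
- tray: Fixed board 160 x 230 mm with a cork top, 12 mm thick. Origin at the centre of its underside.
- stone: Dark grey sharpening stone, 110 x 40 x 22 mm, lying loose on the table. Leave alone. Origin at the centre of its underside, x along it.
- brush: Brush, 180 mm long, lying loose on the table. Leave alone. x along it.
Mind the look-alikes: they are no part of the job. Leave any red look-alike of the pot_blue alone.

How it is judged (in metres and radians):
On the way:
1. the blue pot from the rack is lifted in the gripper, clear of the rack (distance of cover_blue from where it was at the start of the episode above 0.05 m and contact force between the fingers and cover_blue above 0.5 N and contact force between cover_blue and rack below 0.1 N), for 0.1 s.
At the end, for the whole second after the job is handed in: The rack's blue pot stands mouth-down on the open blue one, released, at rest: centres within 6 mm, rims within 3 mm, both level within 3.4 degrees; lower pot moved under 30 mm, finial inside; white pots, stone and brush moved under 20 mm (horizontal distance between cover_blue and pot_blue_rim below 0.006 m and z of cover_blue in the frame of pot_blue_rim between -0.003 and 0.003 m and angle between each of cover_blue, pot_blue's own z axis and vertical below 0.06 rad and distance of pot_blue from where it was at the start of the episode below 0.03 m and linear speed of each of cover_blue, pot_blue below 0.01 m/s and contact force between cover_blue and the fingers below 0.1 N and horizontal distance between finial and pot_blue below 0.022 m and z of finial in the frame of pot_blue between 0 and 0.04 m and distance of each of cover_white, pot_white, stone, brush from where it was at the start of the episode below 0.02 m); the robot touches nothing.
It fails at once if the blue pot comes down on the open pot faster than 0.35 m/s (dropped or banged) (distance between cover_blue and pot_blue_rim below 0.02 m and linear speed of cover_blue above 0.35 m/s).
It fails at once if the two blue pots are pressed together with more than 45 N (contact force between cover_blue and pot_blue above 45 N).
It fails at once if a white pot, the stone or the brush is moved more than 20 mm (distance of any of cover_white, pot_white, stone, brush from where it was at the start of the episode above 0.02 m).
It also fails if it takes over 40 s, if anything falls off the work surface, if the arm or the gripper's body presses on something with over 40 N, if the wrist force passes 120 N, or if a joint passes its speed limit or range.

## Working session

There is one attempt and no reset: what is moved stays moved. The work goes in short steps, Python scripts to look and compute and a tool call to move; the robot and the scene stay as the last step left them, time stands still between calls to the robot, and variables do not carry over. Pictures are saved under pics/ and viewed, about 8 in all and at most 12, crops included, and the job is handed in when it is done.

Besides the shell and the picture viewer there is one more tool, called after "Request:" in YAML: its name, and indented under it one key for each argument. apply_moves: Moves the arm, as the interface text tells. Its arguments: {"type":"object","properties":{"targets":{"type":"array"},"jaw":{"type":"number"}},"required":["targets"]}

```bash
ls; mkdir -p pics; python3 - <<'E'
from cell import *
import cv2,numpy as np
s=read_state();print({k:s[k] for k in('clock','eef_pos','tool_rot','width')})
for n in('side','top'):
    im=get_image(n);cv2.imwrite(f'pics/{n}0.png',im[:,:,::-1])
    c=calibration(n);print(n,c['fx'],c['fy'],c['cx'],c['cy'],np.round(c['world_from_camera'],3).tolist())
E
```

```text
pics
{'clock': 0.0, 'eef_pos': array([ 198.59513747, -618.27162366,  230.39053407]), 'tool_rot': array([-1.57267749e+00, -6.04427327e-05, -2.83077460e+00]), 'width': 85.10360150179152}
side 471.6271240023928 471.6271240023928 319.84959819947545 238.04196858119695 [[-0.969, -0.13, 0.211, 283.604], [-0.248, 0.491, -0.835, 1012.907], [0.005, -0.861, -0.508, 687.0], [0.0, 0.0, 0.0, 1.0]]
top 579.2754432128288 579.2754432128288 323.1067349109219 238.5747586172758 [[-0.011, -0.983, 0.186, 291.673], [-1.0, 0.009, -0.012, -3.197], [0.01, -0.186, -0.983, 1389.432], [0.0, 0.0, 0.0, 1.0]]
```

View pics/top0.png

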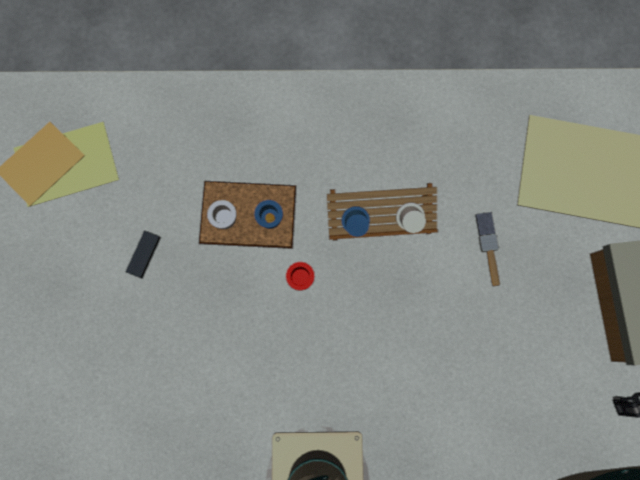

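View pics/side0.png

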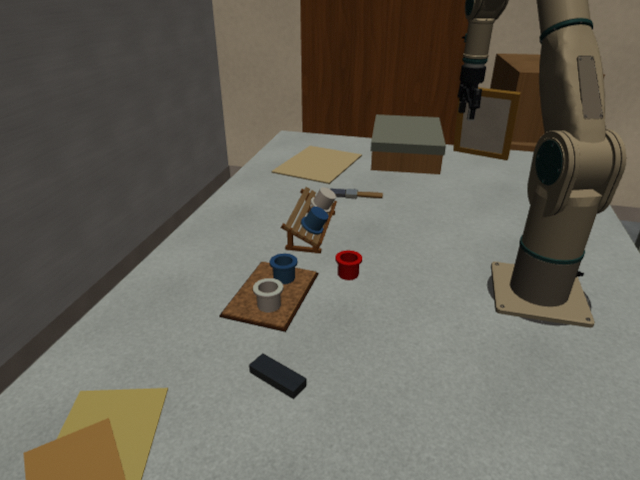

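Top view: the open blue pot is at (269,214) and the open white one at (222,214), both on the tray. The rack's blue cover is at (356,221) and the white cover at (411,218). A red look-alike stands at (300,276). The stone is at (143,254) and the brush at (488,248).
- **Could be the cover:** the blue at (356,221) on the rack (chosen), the white at (411,218).
- **Could be the target:** the blue at (269,214) with the brass finial inside (chosen), the white at (222,214), the red at (300,276).

```bash
cat > h.py <<'E'
from cell import *
import cv2,numpy as np
from scipy.spatial.transform import Rotation as R
from scipy.optimize import least_squares
def proj(P,c):
    T=np.linalg.inv(c['world_from_camera']);p=P@T[:3,:3].T+T[:3,3]
    return np.c_[c['fx']*p[:,0]/p[:,2]+c['cx'],c['fy']*p[:,1]/p[:,2]+c['cy']]
a=np.linspace(0,2*np.pi,60,endpoint=False)
def ring(r,z): return np.c_[r*np.cos(a),r*np.sin(a),0*a+z]
POT=np.vstack([ring(34,0),ring(34,8),ring(27,52)])   # mouth at origin, z to foot
def hullc(pts):
    h=cv2.convexHull(pts.astype(np.float32));m=cv2.moments(h);return np.array([m['m10'],m['m01']])/m['m00'],m['m00']
def blob(im,kind,near,rad=45):
    hsv=cv2.cvtColor(im,cv2.COLOR_RGB2HSV)
    m=cv2.inRange(hsv,(95,110,25),(125,255,255)) if kind=='blue' else cv2.inRange(hsv,(0,0,175),(179,40,255))
    k=np.zeros_like(m);cv2.circle(k,tuple(int(v) for v in near),rad,255,-1);m&=k
    cs,_=cv2.findContours(m,cv2.RETR_EXTERNAL,cv2.CHAIN_APPROX_NONE)
    c=max(cs,key=cv2.contourArea);return hullc(c[:,0]),cv2.convexHull(c)
E
python3 - <<'E'
from h import *
im=cv2.imread('pics/top0.png')[:,:,::-1].copy();c=calibration('top')
B,_=blob(im,'blue',(269,214),25);Wp,_=blob(im,'white',(222,214),25)
C,_=blob(im,'blue',(356,221),25);W,_=blob(im,'white',(411,218),25)
print(B,Wp,C,W)
up=np.diag([1,-1,-1.])
def solve(b,Rm,z):
    f=lambda v:hullc(proj(POT@Rm.T+[v[0],v[1],z],c))[0]-b[0]
    r=least_squares(f,[600,0]);A=hullc(proj(POT@Rm.T+[*r.x,z],c))[1];return r.x,A
print('pot',solve(B,up,64),'white',solve(Wp,up,64))
yaw=0
for i in range(4):
    Rm=R.from_euler('z',yaw).as_matrix()@R.from_euler('y',-28,degrees=True).as_matrix()
    p,A=solve(C,Rm,50);q,A2=solve(W,Rm,50);d=p-q;yaw=np.arctan2(-d[0],d[1])
print('cover',p,A,'white',q,A2,np.hypot(*d),'yaw',yaw)
v=cv2.resize(im[165:300,190:450],None,fx=3,fy=3,interpolation=cv2.INTER_CUBIC);cv2.imwrite('pics/crop1.png',v[:,:,::-1])
E
```

```text
Traceback (most recent call last):
  File "h.py", line 18, in blob
    c=max(cs,key=cv2.contourArea);return hullc(c[:,0]),cv2.convexHull(c)
ValueError: max() iterable argument is empty
```

```bash
cat > est.py <<'E'
from h import *
im=cv2.imread('pics/top0.png')[:,:,::-1].copy();c=calibration('top')
v=cv2.resize(im[165:300,190:450],None,fx=3,fy=3,interpolation=cv2.INTER_CUBIC);cv2.imwrite('pics/crop1.png',v[:,:,::-1])
hsv=cv2.cvtColor(im,cv2.COLOR_RGB2HSV)
for x,y in((258,214),(350,216),(356,229),(211,214),(415,217),(404,214),(388,270),(383,200)):print((x,y),hsv[y,x])
B,_=blob(im,'blue',(269,214),25);Wp,_=blob(im,'white',(222,214),25)
C,_=blob(im,'blue',(356,221),25);W,_=blob(im,'white',(411,218),25)
print(B,Wp,C,W)
up=np.diag([1,-1,-1.])
def solve(b,Rm,z):
    f=lambda v:hullc(proj(POT@Rm.T+[v[0],v[1],z],c))[0]-b[0]
    r=least_squares(f,[600,0]);A=hullc(proj(POT@Rm.T+[*r.x,z],c))[1];return r.x,A
print('pot',solve(B,up,64),'white',solve(Wp,up,64))
yaw=0
for i in range(4):
    Rm=R.from_euler('z',yaw).as_matrix()@R.from_euler('y',-28,degrees=True).as_matrix()
    p,A=solve(C,Rm,50);q,A2=solve(W,Rm,50);d=p-q;yaw=np.arctan2(-d[0],d[1])
print('cover',p,A,'white',q,A2,np.hypot(*d),'yaw',yaw)
E
sed -i 's/(95,110,25),(125,255,255)/(100,110,25),(125,255,255)/; s/(0,0,175),(179,40,255)/(0,0,135),(179,40,255)/' h.py; python3 est.py
```

```text
(258, 214) [106 150  92]
(350, 216) [104 149  77]
(356, 229) [105 148 100]
(211, 214) [107  15 153]
(415, 217) [ 65  10 160]
(404, 214) [ 17  23 101]
(388, 270) [ 84   9 144]
(383, 200) [ 18 109 110]
(array([268.18109997, 213.75600122]), 548.5) (array([221.15932203, 213.53954802]), 590.0) (array([355.53367727, 220.77930639]), 581.5) (array([411.0385718 , 217.43028408]), 639.5)
pot (array([602.34374776,   0.        ]), 669.5380259852391) white (array([607.03125894,   0.        ]), 669.5525644286536)
cover [590.18551111   0.        ] 701.9414191739634 white [597.03429937   0.        ] 698.9807436701376 6.848788261413574 yaw 1.5707963267948966
```

View pics/crop1.png

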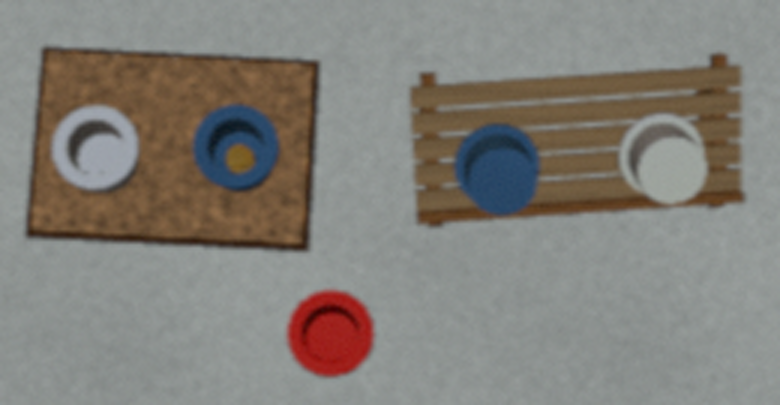

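```bash
sed -i 's/least_squares(f,\[600,0\])/least_squares(f,[600,60],diff_step=.02)/' est.py; python3 est.py | tail -2; python3 - <<'E'
from h import *
s=read_state();print(R.from_euler('xyz',s['tool_rot']).as_matrix().round(3))
E
```

```text
pot (array([604.20992678, 109.85713927]), 677.1902196742594) white (array([606.17628754, 220.82967887]), 695.6970550494734)
cover [590.41259465 -95.11995256] 707.1094507800881 white [ 597.65308528 -225.65970133] 724.6612217421643 130.74039433748766 yaw 0.055409018088517385
[[-0.952 -0.001  0.306]
 [-0.306  0.002 -0.952]
 [ 0.    -1.    -0.002]]
```

```bash
cat >> h.py <<'E'
from scipy.linalg import logm,expm
def pose(s=None):
    s=s or read_state();T=np.eye(4);T[:3,:3]=R.from_euler('xyz',s['tool_rot']).as_matrix();T[:3,3]=s['eef_pos'];return T
def goal(p,n,zdir):
    y=-np.array(n)/np.linalg.norm(n);z=np.array(zdir)-np.dot(zdir,y)*y;z/=np.linalg.norm(z)
    T=np.eye(4);T[:3,:3]=np.c_[np.cross(y,z),y,z];T[:3,3]=p;return T
def row(T0,T1,N):
    E=expm(np.real(logm(np.linalg.inv(T0)@T1))/N)
    return np.r_[E[:3,3]/40,np.degrees(R.from_matrix(E[:3,:3]).as_rotvec())/8].round(3).tolist()
yaw=0.058
def slope(p,h):
    n=R.from_euler('z',yaw).apply([-np.sin(np.radians(28)),0,np.cos(np.radians(28))])
    return goal(np.array(p)+h*n,n,[np.sin(yaw),-np.cos(yaw),0])
E
python3 - <<'E'
from h import *
T=pose();G=slope([590,-95,50],150);print(G.round(3))
M=G.copy();M[:3,:3]=T[:3,:3]
print(row(T,M,18),row(M,G,5)); print(row(T,G,18))
E
```

```text
[[-8.81000e-01  4.69000e-01  5.80000e-02  5.19698e+02]
 [-5.10000e-02  2.70000e-02 -9.98000e-01 -9.90820e+01]
 [-4.69000e-01 -8.83000e-01 -0.00000e+00  1.82442e+02]
 [ 0.00000e+00  0.00000e+00  0.00000e+00  1.00000e+00]]
[-0.645, 0.068, -0.55, 0.0, 0.0, -0.0] [-0.0, 0.0, 0.0, 0.091, 0.354, 0.697]
[-0.553, 0.193, -0.626, 0.025, 0.098, 0.193]
```

Request:
apply_moves:
  targets:
    - [-0.645,0,-0.55,0,0,0]
    - [-0.645,0,-0.55,0,0,0]
    - [-0.645,0,-0.55,0,0,0]
    - [-0.645,0,-0.55,0,0,0]
    - [-0.645,0,-0.55,0,0,0]
    - [-0.645,0,-0.55,0,0,0]
    - [-0.645,0,-0.55,0,0,0]
    - [-0.645,0,-0.55,0,0,0]
    - [-0.645,0,-0.55,0,0,0]
    - [-0.645,0,-0.55,0,0,0]
    - [-0.645,0,-0.55,0,0,0]
    - [-0.645,0,-0.55,0,0,0]
  jaw: 1

```text
clock: 1.6
eef_pos: [413.2, -271.7, 231.1]
tool_rot: [-1.571, -0.0, -2.831]
force: [0.5, -0.4, -0.7]
width: 85.8
```

Request:
apply_moves:
  targets:
    - [-0.645,0,-0.55,0,0,0]
    - [-0.645,0,-0.55,0,0,0]
    - [-0.645,0,-0.55,0,0,0]
    - [-0.645,0,-0.55,0,0,0]
    - [-0.645,0,-0.55,0,0,0]
    - [-0.645,0,-0.55,0,0,0]
    - [0,0,0,0.09,0.35,0.7]
    - [0,0,0,0.09,0.35,0.7]
    - [0,0,0,0.09,0.35,0.7]
    - [0,0,0,0.09,0.35,0.7]
    - [0,0,0,0.09,0.35,0.7]
    - [0,0,0,0,0,0]

```text
clock: 3.1
eef_pos: [515.7, -95.1, 229.7]
tool_rot: [-1.579, 0.407, -3.044]
force: [0.3, -0.6, 0.4]
width: 85.7
```

```bash
python3 - <<'E'
from h import *
s=read_state();T=pose(s);print(s['clock'],s['force'],T.round(3))
c=calibration('wrist');im=get_image('wrist');cv2.imwrite('pics/w1.png',im[:,:,::-1])
print(c['fx'],c['world_from_camera'].round(3));print((np.linalg.inv(T)@c['world_from_camera']).round(3))
for w in ([590.4,-95.1,50],[597.6,-225.6,50]):
    Rm=slope([0,0,0],0)[:3,:3]@np.array([[1,0,0],[0,0,-1],[0,1,0]])
    print(hullc(proj(POT@Rm.T+w,c)))
print(row(T,slope([590,-95,50],150),1))
E
```

```text
3.1 [ 0.29968407 -0.58300513  0.41951313] [[-9.14000e-01  3.93000e-01  1.00000e-01  5.15675e+02]
 [-8.90000e-02  4.70000e-02 -9.95000e-01 -9.51000e+01]
 [-3.96000e-01 -9.18000e-01 -8.00000e-03  2.29683e+02]
 [ 0.00000e+00  0.00000e+00  0.00000e+00  1.00000e+00]]
397.7331829024276 [[ 1.01000e-01 -9.88000e-01  1.18000e-01  5.25330e+02]
 [-9.95000e-01 -1.00000e-01  1.90000e-02 -9.45300e+01]
 [-7.00000e-03 -1.20000e-01 -9.93000e-01  3.89556e+02]
 [ 0.00000e+00  0.00000e+00  0.00000e+00  1.00000e+00]]
[[-1.00000e-03  9.59000e-01  2.83000e-01 -7.21210e+01]
 [-0.00000e+00 -2.83000e-01  9.59000e-01 -1.43006e+02]
 [ 1.00000e+00  1.00000e-03  0.00000e+00 -8.42000e-01]
 [ 0.00000e+00  0.00000e+00  0.00000e+00  1.00000e+00]]
(array([330.44219777, 218.52183795]), 5894.85379139916)
(array([492.91779529, 226.43697844]), 7028.4068825284485)
[0.384, 1.119, 0.118, 0.182, 0.25, 0.588]
```

View pics/w1.png

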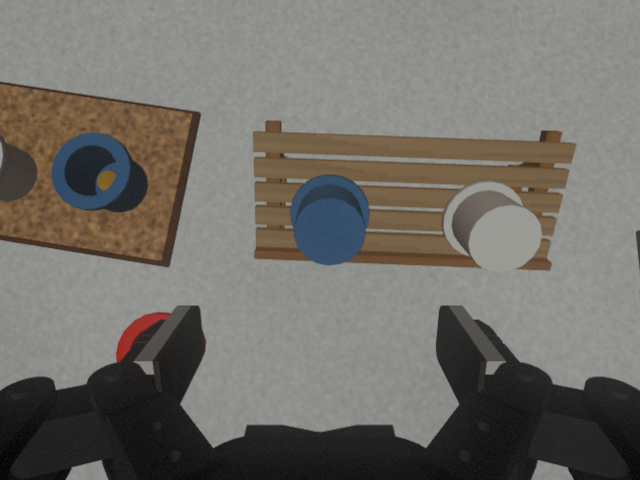

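Wrist view: the blue cover is centred at about (330,220), against a predicted (330,218.5), and it is the left of the two covers. The white cover is at (492,226). The open blue pot with the finial is at (92,172).

```bash
cat >> h.py <<'E'
def solve(b,Rm,z,c,x0):
    f=lambda v:hullc(proj(POT@Rm.T+[v[0],v[1],z],c))[0]-b
    return least_squares(f,x0,diff_step=.02).x
up=np.diag([1,-1,-1.])
RS=lambda:slope([0,0,0],0)[:3,:3]@np.array([[1,0,0],[0,0,-1],[0,1,0]])
E
python3 - <<'E'
from h import *
T=pose();c=calibration('wrist');im=cv2.imread('pics/w1.png')[:,:,::-1].copy()
b,_=blob(im,'blue',(330,220),60);b2,_=blob(im,'blue',(92,170),55);w,_=blob(im,'white',(492,226),60)
print(b,b2,w)
p=solve(b[0],RS(),50,c,[590,-95]);print(p,'white',solve(w[0],RS(),50,c,[597,-225]))
print('pot (shadow?)',solve(b2[0],up,64,c,[604,110]))
for h in(100,14):
    G=slope([*p,50],h);print(row(T,G,3));T=G
E
```

```text
(array([329.22819494, 219.1897417 ]), 5413.5) (array([ 90.53178769, 170.60998104]), 4572.0) (array([501.17903983, 247.17164925]), 5502.5)
[590.7303147  -94.01488798] white [ 582.82890479 -232.90740218]
pot (shadow?) [606.50532595 118.29008466]
[0.116, 0.788, 0.038, 0.061, 0.088, 0.194]
[0.0, 0.717, -0.0, 0.0, 0.0, -0.0]
```

Request:
apply_moves:
  targets:
    - [0.12,0.79,0.04,0.06,0.09,0.2]
    - [0.12,0.79,0.04,0.06,0.09,0.2]
    - [0.12,0.79,0.04,0.06,0.09,0.2]
    - [0,0,0,0,0,0]

```text
clock: 3.65
eef_pos: [547.9, -98.8, 187.0]
tool_rot: [-1.604, 0.417, -3.075]
force: [-0.7, 0.3, 0.8]
width: 85.5
```

```bash
python3 - <<'E'
from h import *
T=pose();c=calibration('wrist');im=get_image('wrist');cv2.imwrite('pics/w2.png',im[:,:,::-1])
e=hullc(proj(POT@RS().T+[590.7,-94.3,50],c))[0];b,_=blob(im,'blue',e,90);print(e,b)
p=solve(b[0],RS(),50,c,[590,-95]);print(p)
for q in ([590.7,-94.5,50],[*p,50]):
    print(row(T,slope(q,14),3))
E
```

```text
[323.65945131 255.37755707] (array([323.28461622, 257.02544116]), 7697.5)
[589.55231866 -94.13286431]
[0.169, 1.069, 0.01, 0.089, 0.016, 0.173]
[0.177, 1.065, 0.006, 0.089, 0.016, 0.173]
```

View pics/w2.png

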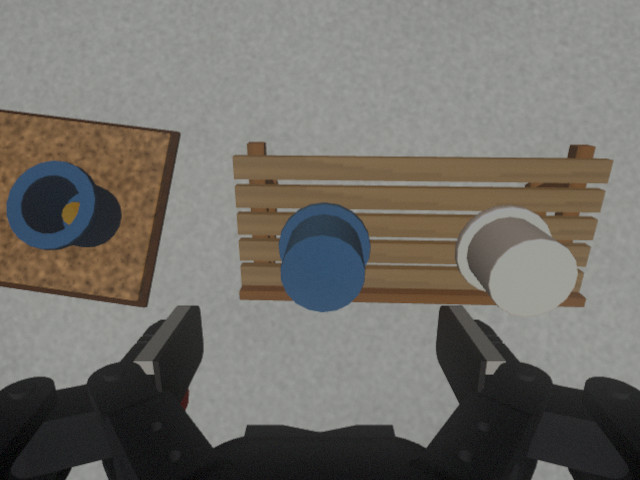

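The wrist camera shows the blue cover at (323,257), where it was predicted, with a jaw either side of it. The path down is clear.

Request:
apply_moves:
  targets:
    - [0.12,0.5,0.01,0.09,0.02,0.25]
    - [0.12,0.5,0.01,0.09,0.02,0.2]
    - [0.1,0.4,0,0.09,0.02,0.15]
    - [0,0,0,0,0,0]
    - [0,0,0,0,0,0]

```text
clock: 4.32
eef_pos: [576.9, -109.4, 176.6]
tool_rot: [-1.597, 0.422, -3.086]
force: [-0.2, 0.4, -0.3]
width: 85.3
```

```bash
python3 - <<'E'
from h import *
T=pose();s=read_state();print(s['force'],s['eef_pos'])
print(row(T,slope([590.2,-94.3,50],14),2))
E
```

```text
[-0.20910756  0.41797896 -0.2752144 ] [ 576.92372393 -109.439234    176.60987187]
[0.521, 1.336, -0.153, 0.092, -0.011, 0.239]
```

```bash
python3 - <<'E'
from h import *
s=read_state();print(s['qpos'].round(3),s['qd'].round(2))
E
```

```text
[ 0.125  0.497  0.137  2.139 -1.099  0.233 -0.232] [ 0. -0.  0.  0. -0.  0.  0.]
```

The arm stalled because joint 6 is at its 0.23 limit and joint 5 at -1.1, so it can't lean the full 28° outward here. The jaws only need to be square to the pot's axis, so I'll grip with the tool leaning 12° and place with it leaning 16° the other way.

```bash
cat >> h.py <<'E'
def nrm(t): return R.from_euler('z',yaw).apply([-np.sin(np.radians(t)),0,np.cos(np.radians(t))])
def grab(P,tilt_pot,tilt_tool,h=29,back=0):
    n,m=nrm(tilt_pot),nrm(tilt_tool)
    return goal(np.array(P)+h*n-19*m+back*m,m,[np.sin(yaw),-np.cos(yaw),0])
E
python3 - <<'E'
from h import *
T=pose();A=grab([590.2,-94.3,50],28,12,back=80)
print(A[:3,3].round(1),row(T,A,3))
E
```

```text
[563.9 -95.8 135.3] [0.214, 0.291, -0.114, 0.062, 0.001, -0.507]
```

Request:
apply_moves:
  targets:
    - [0,0,0,0.05,0,-0.5]
    - [0,0,0,0.05,0,-0.5]
    - [0,0,0,0.05,0,-0.5]
    - [0,0,0,0,0,0]

```text
clock: 4.82
eef_pos: [578.3, -108.7, 176.8]
tool_rot: [-1.574, 0.214, -3.08]
force: [-0.1, -0.2, -0.8]
width: 85.2
```

```bash
python3 - <<'E'
from h import *
s=read_state();print(s['qpos'].round(3))
T=pose();A=grab([590.2,-94.3,50],28,12,back=80)
print(T[:3,3],A[:3,3].round(1),row(T,A,3))
E
```

```text
[-0.21   0.592  0.573  1.962 -0.736  0.578 -0.65 ]
[ 578.33364313 -108.65506803  176.80085519] [563.9 -95.8 135.3] [0.184, 0.315, -0.113, 0.01, 0.009, -0.011]
```

Request:
apply_moves:
  targets:
    - [0.19,0.32,-0.12,0,0,0]
    - [0.19,0.32,-0.12,0,0,0]
    - [0.19,0.32,-0.12,0,0,0]
    - [0,0,0,0,0,0]

```text
clock: 5.32
eef_pos: [560.2, -95.5, 133.7]
tool_rot: [-1.577, 0.211, -3.084]
force: [0.1, -0.7, 1.1]
width: 85.5
```

```bash
python3 - <<'E'
from h import *
s=read_state();print(s['qpos'].round(3))
T=pose();c=calibration('wrist');im=get_image('wrist');cv2.imwrite('pics/w3.png',im[:,:,::-1])
e=hullc(proj(POT@RS().T+[590.2,-94.3,50],c));b,_=blob(im,'blue',e[0],120);print(e,b,solve(b[0],RS(),50,c,[590,-95]))
A=grab([590.2,-94.3,50],28,12)
print(T[:3,3],A[:3,3].round(1),row(T,A,3))
E
```

```text
[-0.164  0.623  0.47   2.046 -0.832  0.45  -0.568]
(array([322.27024979, 246.90840119]), 14388.767515897518) (array([322.08572207, 267.93556736]), 8564.5) [578.76830064 -94.88859239]
[560.23950338 -95.54771525 133.65310146] [580.6 -94.9  57. ] [-0.032, 0.66, 0.007, 0.015, -0.001, -0.004]
```

View pics/w3.png

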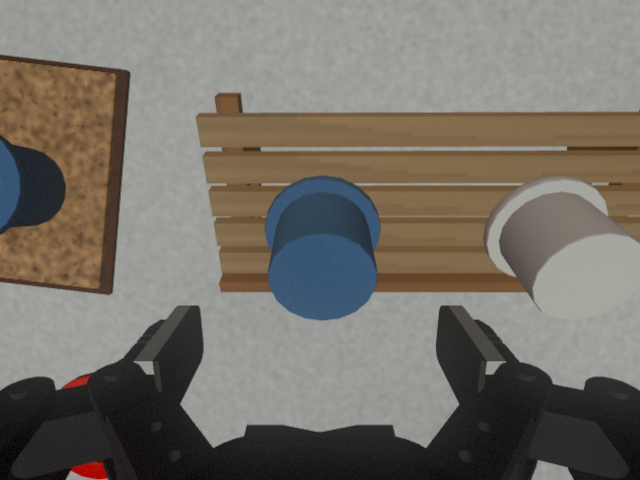

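Wrist view: the blue cover spans rows 177-319 and is centred at column 322, right between the jaws, which agrees with the model. I'll go down now and close.

Request:
apply_moves:
  targets:
    - [-0.03,0.5,0,0,0,0]
    - [-0.03,0.5,0,0,0,0]
    - [-0.03,0.5,0,0,0,0]
    - [-0.01,0.45,0,0,0,0]
    - [0,0,0,0,0,0]

```text
clock: 6.0
eef_pos: [582.4, -94.8, 58.8]
tool_rot: [-1.576, 0.212, -3.084]
force: [0.3, -0.0, 0.2]
width: 85.3
```

```bash
python3 - <<'E'
from h import *
s=read_state();print(s['qpos'].round(3),s['force'].round(1))
T=pose();A=grab([590.2,-94.3,50],28,12)
print(T[:3,3],A[:3,3].round(1),row(T,A,1))
E
```

```text
[-0.052  0.751  0.295  2.027 -0.973  0.301 -0.441] [ 0.3 -0.   0.2]
[582.36869659 -94.8027481   58.78558395] [580.6 -94.9  57. ] [0.054, 0.034, -0.001, 0.034, -0.0, -0.022]
```

Request:
apply_moves:
  targets:
    - [0.05,0.03,0,0,0,0]
    - [0,0,0,0,0,0]
    - [0,0,0,0,0,0]
    - [0,0,0,0,0,0]
    - [0,0,0,0,0,0]
    - [0,0,0,0,0,0]
  jaw: -1

```text
clock: 6.75
eef_pos: [580.9, -94.9, 58.7]
tool_rot: [-1.575, 0.214, -3.083]
force: [-3.0, 1.2, 5.6]
width: 52.9
```

```bash
python3 - <<'E'
from h import *
s=read_state();print(s['qpos'].round(3),s['force'].round(1))
T=pose();print(T.round(3));A=T.copy();A[2,3]+=120;print(row(T,A,6))
E
```

```text
[-0.048  0.75   0.29   2.032 -0.981  0.293 -0.432] [-3.   1.2  5.6]
[[-9.75000e-01  2.12000e-01  5.90000e-02  5.80868e+02]
 [-5.70000e-02  1.60000e-02 -9.98000e-01 -9.48880e+01]
 [-2.13000e-01 -9.77000e-01 -4.00000e-03  5.86880e+01]
 [ 0.00000e+00  0.00000e+00  0.00000e+00  1.00000e+00]]
[-0.106, -0.489, -0.002, 0.0, -0.0, -0.0]
```

Gripped, with the opening at 53 mm on a 54 mm body. Lifting straight up.

Request:
apply_moves:
  targets:
    - [-0.05,-0.25,0,0,0,0]
    - [-0.1,-0.5,0,0,0,0]
    - [-0.1,-0.5,0,0,0,0]
    - [-0.1,-0.5,0,0,0,0]
    - [-0.1,-0.5,0,0,0,0]
    - [-0.1,-0.5,0,0,0,0]
    - [-0.1,-0.5,0,0,0,0]
    - [0,0,0,0,0,0]

```text
clock: 7.75
eef_pos: [579.6, -95.1, 191.8]
tool_rot: [-1.575, 0.216, -3.082]
force: [0.3, 0.7, -2.4]
width: 52.8
```

```bash
python3 - <<'E'
from h import *
s=read_state();print(s['qpos'].round(3),s['force'].round(1),s['width'])
T=pose()
# target: pot upright at (604.2,109.9), mouth z 64+60, tool -16
A=grab([604.2,109.9,64+50],0,-16)
M=T.copy();M[:3,3]=A[:3,3];M[2,3]=T[2,3]
print(T[:3,3],A[:3,3],row(T,M,8),row(M,A,6))
im=get_image('top');cv2.imwrite('pics/top1.png',im[:,:,::-1])
w=get_image('wrist');v=np.vstack([cv2.resize(im[150:270,200:420],(640,349)),cv2.resize(w,(640,480))[::1][100:351]]);cv2.imwrite('pics/v1.png',v[:,:,::-1])
E
```

```text
[-0.269  0.576  0.622  1.954 -0.723  0.61  -0.689] [ 0.3  0.7 -2.4] 52.8165941159887
[579.62473917 -95.13224337 191.8264419 ] [598.97169659 109.59641791 124.73602778] [-0.096, 0.023, -0.635, 0.0, 0.0, 0.0] [0.003, 0.282, 0.001, 0.004, 0.003, -0.591]
```

View pics/v1.png

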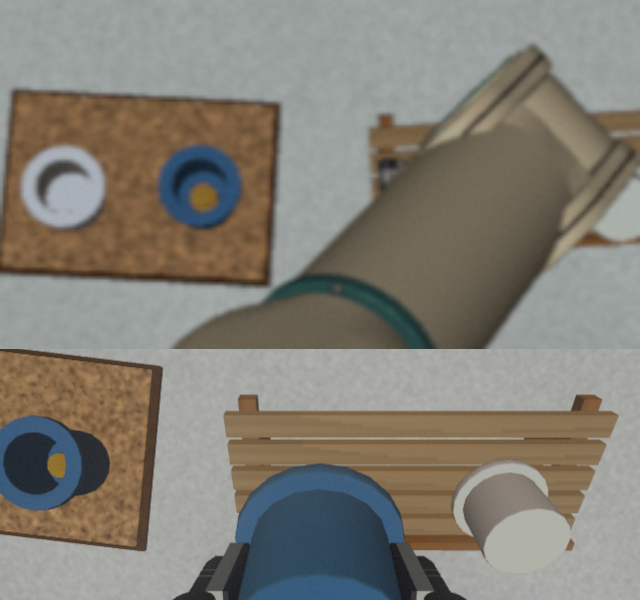

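The cover is firmly held. The top half of the picture is from the top camera, and both open pots are undisturbed in it. The bottom half is from the wrist camera: the cover's rim arc peaks at (320,216) in the full frame, and I can use that to find its pose in the hand.

```bash
cat >> h.py <<'E'
def inhand(im,c,T,v=False):
    "fit cover pose in tool frame: mouth centre (x,y,z) and relative tilt about tool z, from the rim's upper edge"
    hsv=cv2.cvtColor(im,cv2.COLOR_RGB2HSV);m=cv2.inRange(hsv,(95,90,20),(125,255,255));m[:,:200]=0;m[:,440:]=0
    n,l,st,_=cv2.connectedComponentsWithStats(m);m=(l==1+np.argmax(st[1:,4])).astype(np.uint8)
    cols=np.arange(250,392,4);tops=np.array([np.argmax(m[:,k]) for k in cols])
    r=tops.max()+8;xs=np.where(m[r])[0]
    def model(p):
        phi=np.radians(p[3]);Rm=R.from_euler('z',p[3],degrees=True).as_matrix()@np.array([[1,0,0],[0,0,-1],[0,1,0]])
        P=(POT@Rm.T+p[:3])@T[:3,:3].T+T[:3,3];h=cv2.convexHull(proj(P,c).astype(np.float32))[:,0]
        return h
    def f(p):
        h=model(p);k=np.argsort(h[:,0]);mid=(h[h[:,0].argmin(),1]+h[h[:,0].argmax(),1])/2
        u=h[h[:,1]<=mid+1];u=u[np.argsort(u[:,0])]
        return np.r_[np.interp(cols,u[:,0],u[:,1])-tops,3*(u[0,0]-xs0),3*(u[-1,0]-xs1),.3*(p[1]-P0[1]),.6*(p[3]-P0[3])]
    band=m[tops.max()-5:tops.max()+45];xx=np.where(band.any(0))[0];xs0,xs1=xx[0],xx[-1]+1
    s=np.radians(16);P0=np.array([29*np.sin(s),-19+29*np.cos(s),0,16.])  # sign chosen below
    best=None
    for sg in(1,-1):
        P0=np.array([sg*29*np.sin(s),-19+29*np.cos(s),0,sg*16.])
        q=least_squares(f,P0,diff_step=1e-2,x_scale=[1,1,1,1])
        if v:print('sg',sg,'init cost',.5*(f(P0)**2).sum(),'fit',q.x.round(2),q.cost, (xs0,xs1,tops.min()))
        if best is None or q.cost<best.cost:best=q
    return best.x
E
python3 - <<'E'
from h import *
T=pose();c=calibration('wrist');im=get_image('wrist');inhand(im,c,T,True)
G=grab([590.2,-94.3,50],28,12);Gm=np.linalg.inv(pose());
P=np.linalg.inv(G)@np.r_[590.2,-94.3,50,1];print('expected mouth in tool',P.round(2), (G[:3,:3].T@nrm(28)).round(3))
E
```

```text
sg 1 init cost 21138.110972291863 fit [-3.55 16.84 -0.71 15.37] 34.263946726930534 (np.int64(236), np.int64(404), np.int64(216))
sg -1 init cost 6561.905202273626 fit [  2.    21.49   0.   -22.14] 168.12282435746567 (np.int64(236), np.int64(404), np.int64(216))
expected mouth in tool [-7.99  8.88 -0.    1.  ] [ 0.276 -0.961 -0.   ]
```

```bash
python3 - <<'E'
from h import *
T=pose();c=calibration('wrist');im=get_image('wrist')
hsv=cv2.cvtColor(im,cv2.COLOR_RGB2HSV);m=cv2.inRange(hsv,(95,90,20),(125,255,255));m[:,:200]=0;m[:,440:]=0
v=im[200:352,200:440].copy()
def draw(p,col):
    Rm=R.from_euler('z',p[3],degrees=True).as_matrix()@np.array([[1,0,0],[0,0,-1],[0,1,0]])
    for r,z in((34,0),(34,8),(27,8),(27,52)):
        q=proj((ring(r,z)@Rm.T+p[:3])@T[:3,:3].T+T[:3,3],c);print(p,(r,z),'top',q[:,1].min().round(1),'x',q[:,0].min().round(1),q[:,0].max().round(1))
        cv2.polylines(v3,[((q-[200,200])*3).astype(np.int32)],True,col,1)
v3=cv2.resize(v,None,fx=3,fy=3,interpolation=cv2.INTER_CUBIC)
draw([-7.2,10.5,0,16],(255,255,0));draw([-3.55,16.84,-.7,15.4],(255,0,0))
cv2.imwrite('pics/v2.png',v3[:,:,::-1])
E
```

```text
[-7.2, 10.5, 0, 16] (34, 0) top 212.0 x 238.9 403.1
[-7.2, 10.5, 0, 16] (34, 8) top 222.8 x 235.4 406.7
[-7.2, 10.5, 0, 16] (27, 8) top 239.5 x 253.2 388.9
[-7.2, 10.5, 0, 16] (27, 52) top 327.2 x 232.9 410.5
[-3.55, 16.84, -0.7, 15.4] (34, 0) top 217.2 x 240.6 398.0
[-3.55, 16.84, -0.7, 15.4] (34, 8) top 227.5 x 237.4 401.2
[-3.55, 16.84, -0.7, 15.4] (27, 8) top 243.4 x 254.4 384.2
[-3.55, 16.84, -0.7, 15.4] (27, 52) top 325.5 x 235.3 403.3
```

View pics/v2.png

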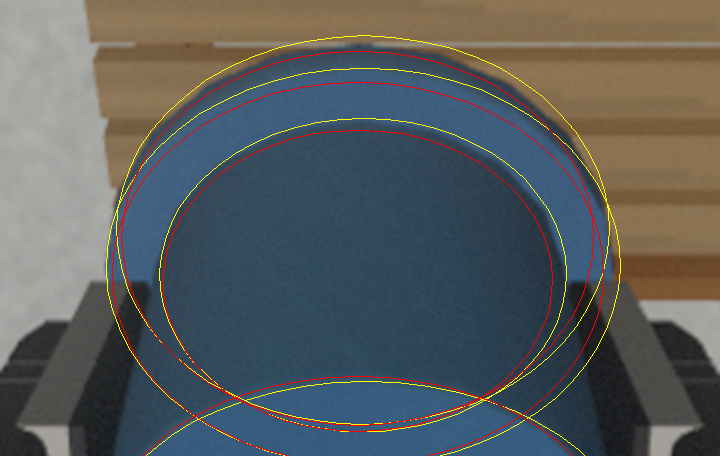

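The overlay shows the expected pose (yellow) within about 1 mm of the image, so the cover sits as planned. I'll move part-way and measure the open pot up close.

Request:
apply_moves:
  targets:
    - [-0.1,0.02,-0.6,0,0,0]
    - [-0.1,0.02,-0.6,0,0,0]
    - [-0.1,0.02,-0.6,0,0,0]
    - [0,0,0,0,0,0]

```text
clock: 8.45
eef_pos: [586.2, -19.8, 189.3]
tool_rot: [-1.577, 0.211, -3.079]
force: [-0.1, -0.3, -2.6]
width: 52.9
```

```bash
python3 - <<'E'
from h import *
T=pose();print(T[:3,3]);c=calibration('wrist');im=get_image('wrist')
e=hullc(proj(POT@up.T+[604.2,109.9,64],c));print('pred',e)
r=proj(ring(34,0)+[604.2,109.9,64],c);print('rim pred x',r[:,0].min(),r[:,0].max(),'y',r[:,1].min(),r[:,1].max(),r.mean(0))
hsv=cv2.cvtColor(im,cv2.COLOR_RGB2HSV)
m=cv2.inRange(hsv,(95,90,60),(125,255,255));k=np.zeros_like(m);cv2.circle(k,tuple(int(v) for v in e[0]),75,255,-1);m&=k
cs,_=cv2.findContours(m,cv2.RETR_EXTERNAL,cv2.CHAIN_APPROX_NONE);q=max(cs,key=cv2.contourArea)
el=cv2.fitEllipse(cv2.convexHull(q));print(el, cv2.fitEllipse(r.astype(np.float32)))
f=lambda v:proj(ring(34,0)+[v[0],v[1],64],c)
def g(v): a_=cv2.fitEllipse(f(v).astype(np.float32))[0];return np.array(a_)-el[0]
print(least_squares(g,[604,110],diff_step=.02).x)
x,y=[int(t) for t in e[0]];v=im[max(0,y-90):y+90,max(0,x-100):x+140].copy();o=[max(0,x-100),max(0,y-90)]
v=cv2.resize(v,None,fx=3,fy=3);cv2.polylines(v,[((r-o)*3).astype(np.int32)],True,(255,255,0),1);cv2.ellipse(v,tuple(((np.array(el[0])-o)*3)) and (((el[0][0]-o[0])*3,(el[0][1]-o[1])*3),(el[1][0]*3,el[1][1]*3),el[2]),(255,0,0),1);cv2.imwrite('pics/v3.png',v[:,:,::-1])
E
```

```text
[586.23969585 -19.79788227 189.30687439]
pred (array([144.12719654, 227.72813669]), 7951.820411120658)
rim pred x 91.76534697106538 187.73705644098683 y 180.1872173949257 276.2083336189777 [139.75750348 228.41722019]
((139.19346618652344, 229.29669189453125), (92.0064468383789, 95.08446502685547), 129.25347900390625) ((139.76458740234375, 228.19590759277344), (94.3768310546875, 97.711181640625), 135.6687469482422)
[603.39466268 110.28038556]
```

View pics/v3.png

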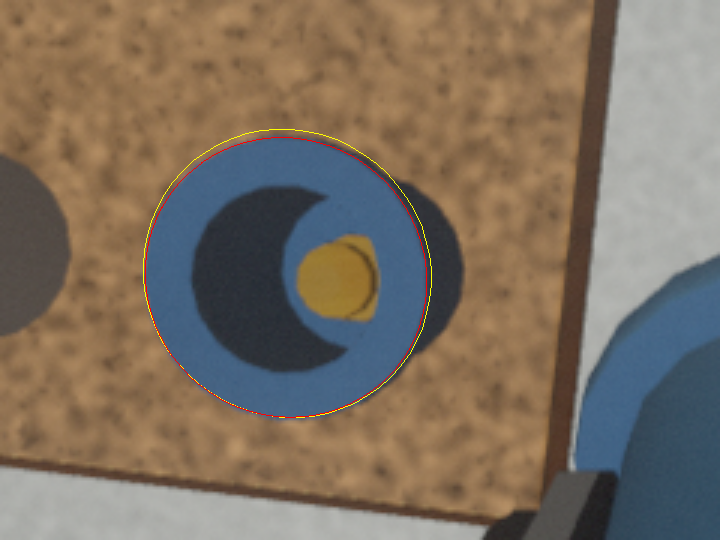

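The red fit follows the open pot's rim. Its centre comes out at (603.4,110.3), against (604.2,109.9) from the top camera, and the finial lies inside. Next I move over it and level the cover.

```bash
cat >> h.py <<'E'
CM=np.array([-7.0,10.5,-.2]);TGT=np.array([603.6,110.2,64])
def place(dz,tt=-16,cm=CM):
    A=grab([0,0,0],0,tt);A[:3,3]=TGT+[0,0,dz]-A[:3,:3]@cm;return A
E
python3 - <<'E'
from h import *
T=pose();A=place(60)
M=T.copy();M[:3,3]=A[:3,3];M[2,3]=T[2,3]
print(A[:3,3],row(T,M,6),row(M,A,6))
E
```

```text
[599.78340192 109.77805188 136.0227093 ] [-0.087, 0.021, -0.544, -0.0, 0.0, 0.0] [0.002, 0.226, 0.001, 0.005, 0.004, -0.586]
```

Request:
apply_moves:
  targets:
    - [-0.09,0.02,-0.54,0,0,0]
    - [-0.09,0.02,-0.54,0,0,0]
    - [-0.09,0.02,-0.54,0,0,0]
    - [-0.09,0.02,-0.54,0,0,0]
    - [-0.09,0.02,-0.54,0,0,0]
    - [-0.09,0.02,-0.54,0,0,-0.6]
    - [0,0,0,0,0,-0.6]
    - [0,0.2,0,0,0,-0.6]
    - [0,0.2,0,0,0,-0.6]
    - [0,0.2,0,0,0,-0.6]
    - [0,0.2,0,0,0,-0.5]
    - [0,0,0,0,0,0]

```text
clock: 10.0
eef_pos: [599.0, 106.3, 157.4]
tool_rot: [-1.574, -0.277, -3.083]
force: [1.0, -0.2, -2.6]
width: 52.8
```

```bash
python3 - <<'E'
from h import *
s=read_state();print(s['qpos'].round(3),s['width']);T=pose()
for d in(60,20,5): print(d,row(T,place(d),2))
E
```

```text
[-0.556  0.906  0.714  1.442 -0.547  1.297 -1.25 ] 52.80895644133963
60 [-0.085, 0.254, -0.042, 0.01, 0.003, -0.009]
20 [-0.222, 0.735, -0.041, 0.01, 0.003, -0.009]
5 [-0.273, 0.915, -0.041, 0.01, 0.003, -0.009]
```

Request:
apply_moves:
  targets:
    - [-0.11,0.37,-0.02,0.01,0,0]
    - [-0.11,0.37,-0.02,0.01,0,0]
    - [-0.11,0.37,-0.02,0,0,0]
    - [-0.11,0.37,-0.02,0,0,0]
    - [0,0,0,0,0,0]

```text
clock: 10.62
eef_pos: [598.0, 111.9, 95.9]
tool_rot: [-1.572, -0.279, -3.08]
force: [0.3, -0.1, -0.9]
width: 52.6
```

```bash
python3 - <<'E'
from h import *
T=pose();s=read_state();c=calibration('side');im=get_image('side')
print(s['eef_pos'],s['force'].round(1),row(T,place(0),2))
cov=T[:3,:3]@CM+T[:3,3];print('cover mouth est',cov)
o=np.array([240,190]);k=9;v=cv2.resize(im[190:255+30,240:325],None,fx=k,fy=k,interpolation=cv2.INTER_CUBIC)[:600]
def d(r,z,ctr,col):
    q=proj(ring(r,z)+ctr,c);cv2.polylines(v,[((q-o+.5)*k).astype(np.int32)],True,col,1)
for r,z in((34,0),(34,8),(27,52)): d(r,z,cov,(255,255,0))
d(34,0,TGT,(255,0,0));d(27,-52,TGT,(255,0,0))
cv2.imwrite('pics/v4.png',v[:,:,::-1])
E
```

```text
[598.03575447 111.86158568  95.89120336] [ 0.3 -0.1 -0.9] [-0.088, 0.233, 0.028, 0.003, 0.011, -0.003]
cover mouth est [601.85891775 112.31369171  83.87167663]
```

View pics/v4.png

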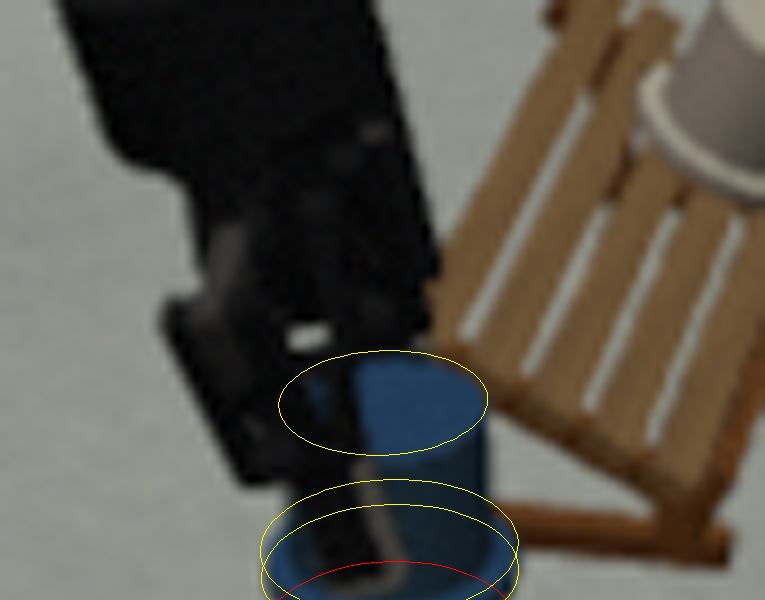

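Side view: the held cover's outline matches the level model to about 1 px, centred above the open pot's rim (red). I'll lower it slowly and watch the force.

Request:
apply_moves:
  targets:
    - [-0.05,0.12,0.02,0,0.01,0]
    - [-0.05,0.12,0.02,0,0.01,0]
    - [-0.04,0.11,0.02,0,0,0]
    - [0,0,0,0,0,0]
    - [0,0,0,0,0,0]

```text
clock: 11.3
eef_pos: [600.9, 109.2, 82.6]
tool_rot: [-1.572, -0.276, -3.084]
force: [-0.3, 0.3, -1.3]
width: 53.0
```

```bash
python3 - <<'E'
from h import *
T=pose();s=read_state()
cov=T[:3,:3]@CM+T[:3,3];print('cover mouth est',cov,s['force'].round(1),row(T,place(0),1),(T[:3,:3]@[np.sin(np.radians(16)),-np.cos(np.radians(16)),0]).round(4))
E
```

```text
cover mouth est [604.78421301 109.64871941  70.57771278] [-0.3  0.3 -1.3] [-0.018, 0.165, -0.016, 0.007, 0.0, -0.026] [-0.0036 -0.0011  1.    ]
```

Request:
apply_moves:
  targets:
    - [-0.01,0.03,0,0,0,0]
    - [-0.01,0.03,0,0,0,0]
    - [-0.01,0.03,0,0,0,0]
    - [0,0,0,0,0,0]
    - [0,0,0,0,0,0]

```text
clock: 11.92
eef_pos: [601.0, 109.3, 78.7]
tool_rot: [-1.572, -0.276, -3.083]
force: [0.7, 0.1, -1.4]
width: 52.9
```

```bash
cat > chk.py <<'E'
from h import *
L=[]
for i in range(5):
    get_image('top');s=read_state();T=pose(s);L.append(np.r_[T[:3,:3]@CM+T[:3,3],s['force'],(T[:3,:3]@[np.sin(np.radians(16)),-np.cos(np.radians(16)),0])[:2]*57.3])
L=np.array(L);print(L.mean(0).round(2));print(L.std(0).round(2))
E
python3 chk.py
```

```text
[ 6.0492e+02  1.0970e+02  6.6750e+01 -1.1000e-01  6.1000e-01 -2.1800e+00
 -2.0000e-01 -6.0000e-02]
[0.01 0.02 0.02 0.73 0.44 0.68 0.   0.  ]
```

Request:
apply_moves:
  targets:
    - [0.03,0.01,-0.01,0,0,0]
    - [0,0,0,0,0,0]
    - [-0.01,0.03,0,0,0,0]
    - [0,0,0,0,0,0]
    - [0,0,0,0,0,0]

```text
clock: 12.8
eef_pos: [599.8, 109.6, 77.3]
tool_rot: [-1.572, -0.276, -3.083]
force: [1.3, -0.2, -2.2]
width: 52.4
```

```bash
python3 chk.py
```

```text
[ 6.0369e+02  1.1001e+02  6.5400e+01 -1.0000e-01  2.3000e-01 -1.7300e+00
 -2.0000e-01 -6.0000e-02]
[0.01 0.03 0.01 0.22 0.71 0.41 0.   0.  ]
```

Request:
apply_moves:
  targets:
    - [-0.007,0.024,0,0,0,0]
    - [0,0,0,0,0,0]
    - [0,0,0,0,0,0]

```text
clock: 13.42
eef_pos: [599.8, 109.6, 76.3]
tool_rot: [-1.572, -0.276, -3.083]
force: [0.8, -0.5, -3.1]
width: 53.0
```

Request:
apply_moves:
  targets:
    - [-0.007,0.024,0,0,0,0]
    - [0,0,0,0,0,0]
    - [0,0,0,0,0,0]

```text
clock: 13.8
eef_pos: [599.9, 109.6, 76.1]
tool_rot: [-1.572, -0.276, -3.083]
force: [-0.6, 0.9, 6.2]
width: 53.1
```

```bash
python3 chk.py
```

```text
[ 6.0377e+02  1.1004e+02  6.4060e+01 -1.5200e+00  2.6000e-01  5.2400e+00
 -2.1000e-01 -8.0000e-02]
[0.01 0.01 0.01 0.58 0.58 0.14 0.   0.  ]
```

Contact came at mouth height 64.06 mm with about 7 N, just where it was expected. Releasing.

Request:
apply_moves:
  targets:
    - [0,0,0,0,0,0]
    - [0,0,0,0,0,0]
    - [0,0,0,0,0,0]
    - [0,0,0,0,0,0]
    - [0,0,0,0,0,0]
    - [0,0,0,0,0,0]
  jaw: 1

```text
clock: 14.8
eef_pos: [599.8, 109.6, 75.4]
tool_rot: [-1.572, -0.276, -3.084]
force: [-1.1, -0.6, -0.8]
width: 85.4
```

```bash
python3 - <<'E'
from h import *
c=calibration('side');im=get_image('side');cw=calibration('wrist');w=get_image('wrist')
o=np.array([240,200]);k=5
v=cv2.resize(im[200:290,240:330],None,fx=k,fy=k,interpolation=cv2.INTER_CUBIC)
for r,z in((34,8),(27,52),(27,-52),(34,0)):
    q=proj(ring(r,z)+TGT,c);cv2.polylines(v,[((q-o+.5)*k).astype(np.int32)],True,(255,255,0),1)
for r,z in((34,8),(27,52),(34,0)):
    q=proj(ring(r,z)+TGT,cw);cv2.polylines(w,[q.astype(np.int32)],True,(255,255,0),1)
u=cv2.resize(w[120:480,170:470],(375,450));cv2.imwrite('pics/v5.png',np.hstack([v,u])[:,:,::-1])
s=read_state();print(s['force'],s['width'])
E
```

```text
[-0.60388034 -0.75917674  0.26603362] 85.18340864273358
```

View pics/v5.png

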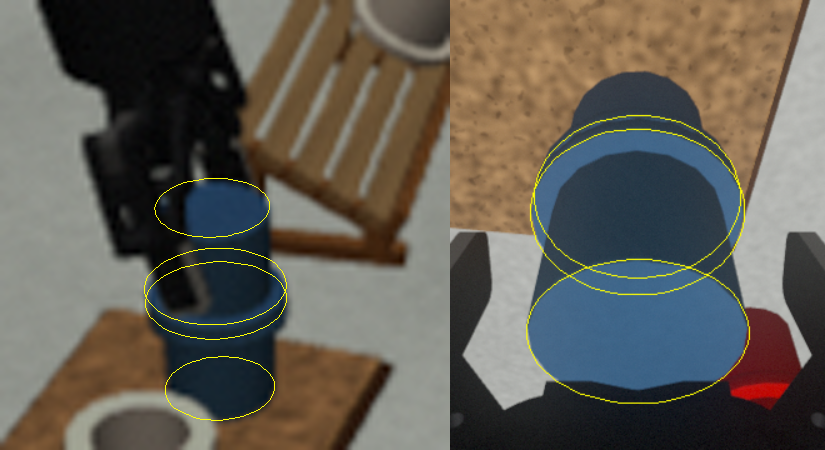

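The cover stands free and matches the model in both views, and the jaws are clear on both sides. I'll back off along the tool axis.

Request:
apply_moves:
  targets:
    - [0,-0.2,0,0,0,0]
    - [0,-0.4,0,0,0,0]
    - [0,-0.6,0,0,0,0]
    - [0,-0.6,0,0,0,0]
    - [0,-0.8,0,0,0,0]
    - [0,-0.8,0,0,0,0]
    - [0,-0.8,0,0,0,0]
    - [0,0,0.8,0,0,0]
    - [0,0,0.8,0,0,0]
    - [0,0,0.8,0,0,0]
    - [0,0,0.8,0,0,0]
    - [0,0,0,0,0,0]

```text
clock: 16.4
eef_pos: [652.8, -20.0, 238.6]
tool_rot: [-1.568, -0.275, -3.09]
force: [-1.1, -0.4, 0.0]
width: 85.3
```

Request:
apply_moves:
  targets:
    - [0,-0.5,0.9,0,0,0]
    - [0,-0.5,0.9,0,0,0]
    - [0,-0.5,0.9,0,0,0]
    - [0,0,0.9,0,0,0]
    - [0,0,0.9,0,0,0]
    - [0,0,0.9,0,0,0]
    - [0,0,0,0,0,0]

```text
clock: 17.27
eef_pos: [680.7, -233.7, 295.0]
tool_rot: [-1.569, -0.276, -3.089]
force: [-0.0, 0.3, 1.0]
width: 85.5
```

```bash
python3 - <<'E'
from h import *
c=calibration('side');im=get_image('side');ct=calibration('top');t=get_image('top');t0=cv2.imread('pics/top0.png')[:,:,::-1]
o=np.array([240,200]);k=5
v=cv2.resize(im[200:290,240:330],None,fx=k,fy=k,interpolation=cv2.INTER_CUBIC)
for r,z in((34,8),(27,52),(27,-52)):
    q=proj(ring(r,z)+TGT,c);cv2.polylines(v,[((q-o+.5)*k).astype(np.int32)],True,(255,255,0),1)
u=cv2.resize(t[100:300,120:320],(350,350),interpolation=cv2.INTER_CUBIC);u=np.vstack([u,np.zeros((100,350,3),np.uint8)])
cv2.imwrite('pics/v6.png',np.hstack([v,u])[:,:,::-1])
b,_=blob(t,'blue',(269,214),30);print('top blob',b,'pred',hullc(proj(np.vstack([POT,ring(34,-8)])+TGT,ct)))
for n,(x,y,r) in dict(stone=(143,254,25),potw=(222,214,18),covw=(411,218,20),brush=(488,248,40)).items():
    d=np.abs(t[y-r:y+r,x-r:x+r].astype(int)-t0[y-r:y+r,x-r:x+r]).max(2);print(n,'changed px',(d>40).sum())
s=read_state();print(s['clock'],s['eef_pos'])
E
```

```text
top blob (array([264.93098385, 211.91226138]), 454.0) pred (array([267.49213309, 212.53925276]), 730.431569336215)
stone changed px 0
potw changed px 0
covw changed px 0
brush changed px 0
17.375 [ 682.14407594 -229.46315378  294.89635645]
```

View pics/v6.png

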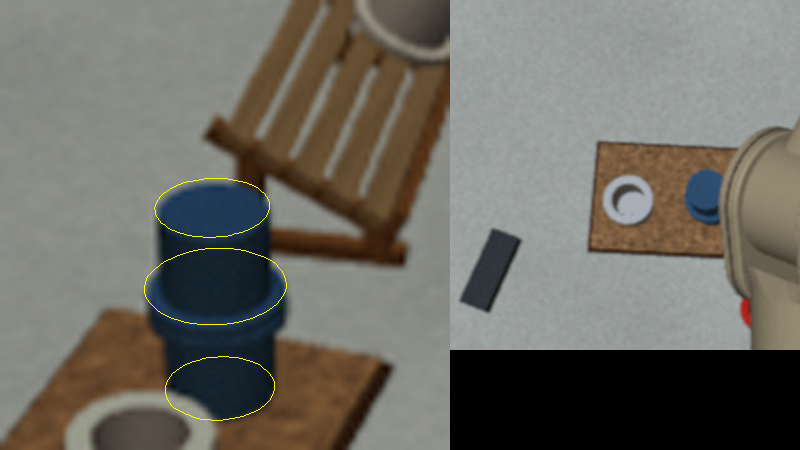

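```bash
python3 -c "
from cell import *
print(finish_job(), read_state()['clock'])"
```

```text
the job is handed in; nothing more can be done
the job is handed in; nothing more can be done
```

The blue pot from the rack now stands mouth-down on the open blue pot, rim on rim, and I handed the job in at about 17.4 s of the 40 s. The hand-in gave no verdict.

- **Grip:** the arm could not lean the full 28° because joints 5 and 6 hit their limits. I gripped with the tool leaning 12° and placed with it leaning 16° the other way, which put the pot level.
- **Setting down:** the rims met at 64.06 mm, against 64 expected, with about 7 N. By the arm's readings and the pot's assumed pose in the hand, it was within about 0.3 mm of the target centre and 0.3° of level when I let go. The cameras themselves are good to about 2 mm.
- **Final look:** the side view shows one closed rim and an upright stack. It sits on the predicted outline to about a pixel, or about 2 mm.
- **Other things:** the top camera shows no change around the white pots, the stone or the brush. I did not see the finial again after closing; it was inside the pot at the last look before that.
- **Check that disagreed:** the final top-camera outline of the stack came out small and about 2.5 px off. The arm was partly in the way, so I relied on the side view.

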